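Step the batch counter on to six

TASK

The six-cup red mould has just been filled. On the orange step counter, press the orange button fully down and let it come up again, once for each figure, until the red 6 stands at the black pointer. Leave the button of the mint-green counter alone.

Things in the scene. Friction and masses are not known exactly. Their poses are not given: they have to be found in the camera images.
- orange_counter: orange step counter: a fixed box 160 x 214 x 55 mm; origin under its centre, +x to its back, +y to the end with the button. Near the other end lies a flat cream drum (diameter 120 mm, top 71 mm above the table) with figures 0 to 9 round its face, the 6 white on a red tile. A black pointer stands at the drum's rim at the box's front (-x) edge. Its place and turn vary.
- orange_counter_button_top (a point): centre of the top of the counter's round orange button (diameter 38 mm), 87 mm above the table when up; 65 mm along the counter's +y from its centre, 102 mm from the drum's axis. It moves straight down 12 mm to a hard stop against a spring (2 N at the top, about 5 N at the bottom) and rises by itself when let go.
- orange_counter_drum (a joint): turn of the orange counter's drum, rad: 0 (or 6.28, a full turn) with the red 6 at the pointer, -0.628 with 5 there, -1.257 with 4, and so on. Each full press and release turns it on by one figure (+0.628): half on the way down, half as the button rises to the top. It does not turn back. At the start 1, 2, 3 or 4 is at the pointer.
- mint_counter_button_top (a point): centre of the top of the mint-green button of the other counter, which is mint-green, of the same make and size, with its 6 on a blue tile; to be left alone. The two counters may change places.

How it is judged:
By the outcome, as a careful person would: the job done as asked, in the order asked, and still so for the second after the job is handed in, with the robot touching nothing.
It also fails if it takes over 48 s, if anything falls off the work surface, if the arm or the gripper's body presses on something with over 40 N, if the wrist force passes 120 N, or if a joint passes its speed limit or range.

ROBOT

A 6-joint arm with a two-finger parallel gripper is mounted at the origin on the work surface. World frame = base frame: x ahead of the robot, y to its left, z up, the work surface at z = 0. Lengths are in m, angles in rad, forces in N, time in s.
With the tool pointing down it reaches from about 0.375 to 0.9 m from the base axis. Payload 3.1 kg.
Tool frame: the origin (TCP) lies midway between the tips of the shut fingers; the grasp point (between the pads) lies robot.tcp_to_grasp behind it (robot.tcp_to_grasp is the distance from the TCP to the grasp point, in m); z points along the fingers, y is the direction in which the jaws open and shut (so a half turn about z gives the same grasp; the last joint's range is limited). The gripper opens to 87 mm and grips with 3 to 60 N. Pads are 19 mm wide; open, the fingers measure 117 mm over their backs; the gripper's body (75 mm by 190 mm) begins 51 mm behind the grasp point.
Start: joints at [-1.298, 0.527, 1.433, -0, 1.181, -0.178], TCP at [0.272, -0.563, 0.223] pointing down, gripper open.
Joint ranges: [-3.08, 3.08], [-0.75, 2.2], [0.22, 2.44], [-1.43, 4.57], [0, 2.65], [-2.85, 2.85]. Speed limits (rad/s): [2.79, 2.79, 3.14, 3.14, 3.14, 3.14].

INTERFACE

Orientations are given as a unit quaternion [x, y, z, w].
In Python, from rig import robot, cams, nets gives the robot as it stands. The module is installed in compiled form; this text tells all that it offers.
- The arm moves only by the tool play_rows, never from a script. Its argument "commands" is a list of rows, each an object of numbers: "x", "y", "z": the shift along the tool's x, y, z in mm; "spin": the turn about the tool's z in rad. In form: [{"x": .., "y": .., "z": .., "spin": ..}, ...]. A call has 1 to 8 rows; each row shifts and turns the pose as measured when the row begins, along the tool's axes as they then stand; what a row does not reach is not made up. A row lasts 1/10 s, in which the tool goes at most 50 mm and 8.59 degrees, less where a joint would pass 70% of its speed; a pose out of reach is approached as far as the arm can. A call is refused whole if a number of a shift passes 50 or a number of a turn 0.15, either way. A call with a gripper value outside its range is refused whole. "grip" is the opening, from 0 (shut) to 1 (fully open), set as the call begins (left out, the last holds). The fingers move at their own pace and stop on an object; "newtons" is the grip in N (left out, the last holds). Time passes only in rows, so rows that do not move let the fingers close. It gives the time, the measured TCP pose, the force and the opening at its end, in the units of the state.
- robot.get_obs(): the state, without advancing time (a new reading comes with each control period).
- cams.camera(name): name is "side" or "top"; returns a dict with "img" (480x640x3 uint8, red, green, blue), "fx", "fy", "cx", "cy" (pixels), "world_to_cam" (4x4, takes a point from world to camera coordinates). Camera axes: x right, y up, looking along -z (the intrinsics and any distortion apply to the point x, -y, -z); pixel columns grow to the right and rows downward; lengths in m; the calibration is good to about 2 mm. A picture is of the moment at which its call begins. There is no depth.
- robot.hand_in(): hands the job in, once; it reports no verdict.
Trained networks look in a picture, given as the dict that the camera call returned (one of the last four; its "shot" number tells which), for a name from the list of things; names that differ only in an ending like _2 or _b are one class to them, and where a whole thing is asked for, a point or a joint stands for the part that bears it (a point fixed in the world has none). Each returns a list of dicts, best first, with "conf" (0 to 1); they miss things now and then, are a little off and sometimes report something else, mostly with a low value. They report only what shows in the picture. A call takes as long as a camera call.
- nets.outline_of(picture, name): "region" (480x640 bool, what is visible of it) and "pixel" ([column, row] in pixels, amid what is visible of it).
The state is a dict: "time": time; "q": joint angles; "joint_velocities": joint speeds; "joint_torque": joint torques, N m; "position": TCP position; "tool_rot": TCP orientation; "ft_force": force on the tool from outside, world axes, zero at the start; "moment": the same for the moment, N m; "grip_width": finger opening in m.
Only numpy, scipy, OpenCV 4.12 (cv2) and the standard library are available. Lean on these libraries where they do the work, as an engineer would, in place of code of your own. Each camera call takes 0.05 s, during which the arm holds its last target.

## Working session

There is one attempt and no reset: what is moved stays moved. The work goes in short steps, Python scripts to look and compute and a tool call to move; the robot and the scene stay as the last step left them, time stands still between calls to the robot, and variables do not carry over. Pictures are saved under pics/ and viewed, and the job is handed in when it is done.

Besides the shell and the picture viewer there is one more tool, called after "Call:" in YAML: its name, and indented under it one key for each argument. play_rows: Moves the arm, as the interface text tells. Its arguments: {"type":"object","properties":{"commands":{"type":"array"},"grip":{"type":"number"},"newtons":{"type":"number"}},"required":["commands"]}

```bash
mkdir -p pics
cat > h.py <<'E'
import numpy as np, cv2
from rig import robot,cams,nets
def ray(c,u,v):
    W=np.array(c["world_to_cam"]); R=W[:3,:3];t=W[:3,3]
    d=np.array([(u-c["cx"])/c["fx"],-(v-c["cy"])/c["fy"],-1.0])
    return -R.T@t, R.T@d
def atz(c,u,v,z):
    o,d=ray(c,u,v); return o+d*(z-o[2])/d[2]
def proj(c,p):
    W=np.array(c["world_to_cam"]); q=W[:3,:3]@p+W[:3,3]
    return np.array([c["cx"]+c["fx"]*q[0]/-q[2], c["cy"]+c["fy"]*-q[1]/-q[2]])
def save(n,im): cv2.imwrite("pics/"+n,im[:,:,::-1])
E
python3 - <<'E'
from h import *
for n in ["top","side"]:
    c=cams.camera(n); save(n+"0.png",c["img"]); print(n,[k for k in c],c["fx"],c["cx"],c["cy"])
    for name in ["orange_counter_button_top","mint_counter_button_top","orange_counter_drum","orange_counter"]:
        for r in nets.outline_of(c,name)[:2]:
            ys,xs=np.nonzero(r["region"]); print(name,round(r["conf"],2),r["pixel"],r["region"].sum(),xs.min(),xs.max(),ys.min(),ys.max(),atz(c,*r["pixel"],.087).round(4))
o=robot.get_obs();print(o)
E
```

```text
top ['img', 'fx', 'fy', 'cx', 'cy', 'world_to_cam', 'shot'] 463.0438738101484 318.88586046873553 242.32449129383136
orange_counter_button_top 0.92 [398.4, 208.7] 359 387 408 198 218 [ 0.5658 -0.1319  0.087 ]
mint_counter_button_top 0.91 [148.9, 211.9] 387 138 160 200 221 [0.5699 0.3046 0.087 ]
orange_counter_drum 0.75 [446.3, 214.7] 3447 418 485 183 248 [ 0.5532 -0.2162  0.087 ]
orange_counter 0.62 [427.0, 216.8] 10321 365 487 168 265 [ 0.5502 -0.1818  0.087 ]
side ['img', 'fx', 'fy', 'cx', 'cy', 'world_to_cam', 'shot'] 434.8113035384497 317.57567896451417 244.67275991773437
orange_counter_button_top 0.9 [385.3, 297.5] 581 375 401 288 315 [ 0.562  -0.1355  0.087 ]
orange_counter_drum 0.67 [425.6, 361.1] 6105 378 474 321 399 [ 0.5369 -0.2551  0.087 ]
orange_counter 0.79 [407.6, 369.1] 18813 326 507 287 454 [ 0.5104 -0.255   0.087 ]
{'time': 0.5, 'q': array([-1.29847467e+00,  5.27499305e-01,  1.43275673e+00,  5.28695467e-06,
        1.18137176e+00, -1.78517539e-01]), 'joint_velocities': array([-6.81173592e-05, -1.78492204e-03, -1.75458834e-03, -9.32466390e-05,
       -1.53438706e-04, -5.71688009e-04]), 'joint_torque': array([-1.32492984e-03, -4.39605725e+01, -1.76789331e+01,  6.32862537e-02,
        5.15218370e-02, -4.28300245e-05]), 'position': array([ 0.27233133, -0.56249819,  0.22253073]), 'tool_rot': array([ 9.74700630e-01,  2.23514387e-01,  1.61904425e-06, -1.76660976e-05]), 'ft_force': array([ 0.79856867, -0.53045821, -0.40442769]), 'moment': array([ 0.008733  ,  0.02599697, -0.02289446]), 'grip_width': 0.08727177340658536}
```

View pics/top0.png

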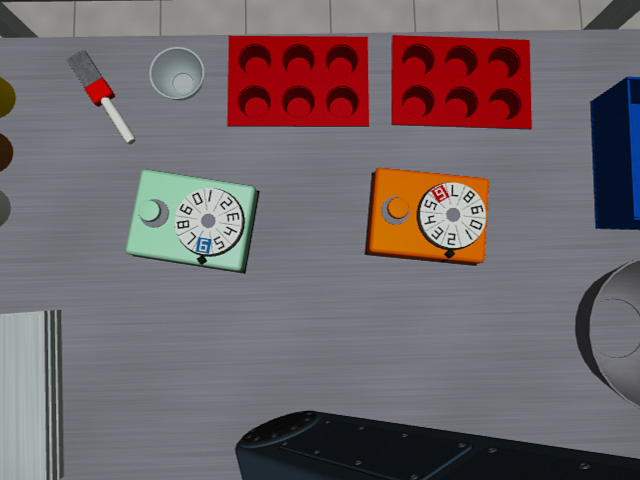

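View pics/side0.png

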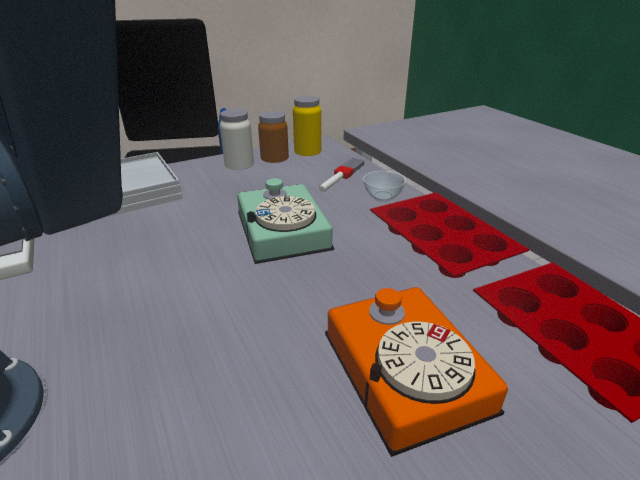

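Run:
```python
from h import *
c=cams.camera("top"); save("topz.png",cv2.resize(c["img"][155:275,355:495],None,fx=5,fy=5,interpolation=cv2.INTER_CUBIC))
for r in nets.outline_of(c,"orange_counter_drum")[:1]:
    ys,xs=np.nonzero(r["region"]);print(xs.mean(),ys.mean(),atz(c,xs.mean(),ys.mean(),.068))
c=cams.camera("side"); save("sidez.png",cv2.resize(c["img"][280:460,320:520],None,fx=3,fy=3,interpolation=cv2.INTER_CUBIC))
```

```text
(no output)
```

View pics/topz.png

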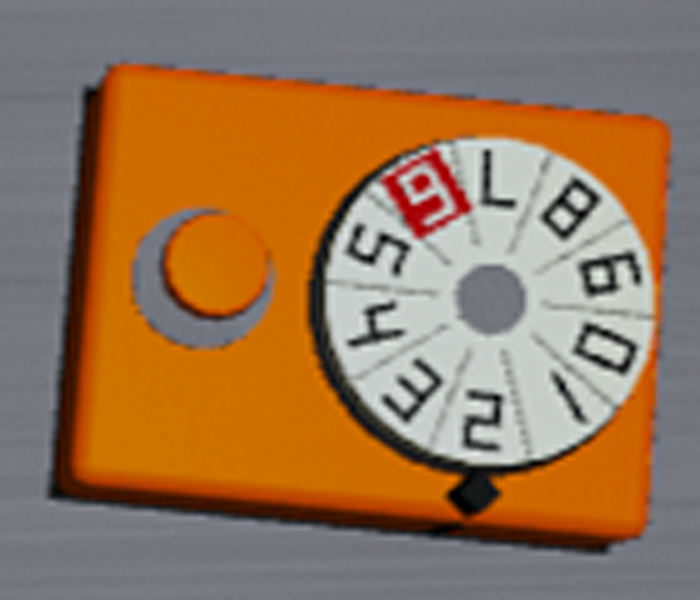

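View pics/sidez.png

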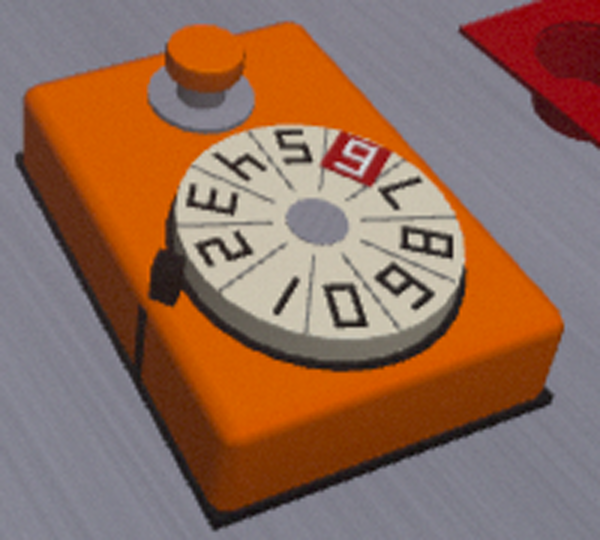

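The counter shows the 2 at the black pointer (top image, about 449,253), and the red 6 is four tiles on, so it needs 4 presses. The orange button is at pixel (398,208). I'll check the button position against the drum axis, which should be 102 mm away.

Run:
```python
from h import *
c=cams.camera("top")
r=nets.outline_of(c,"orange_counter_button_top")[0]; b=atz(c,*r["pixel"],.087); d=atz(c,453,214.6,.071)
# direct colour circle of the button
print(b,d,np.hypot(*(b-d)[:2]), robot.tcp_to_grasp)
s=cams.camera("side"); print(proj(s,b),proj(s,d))
o=robot.get_obs(); from scipy.spatial.transform import Rotation as R
print(R.from_quat(o["tool_rot"]).inv().apply(b-o["position"])*1000)
```

```text
[ 0.56345599 -0.13160062  0.087     ] [ 0.55565841 -0.23318653  0.071     ] 0.1018847354426158 0.0187
[384.59348535 295.61973277] [424.56058465 352.74738993]
[ 449.79297807 -261.08323975  135.58068488]
```

Call:
play_rows:
  commands:
    - {"x": 0,"y": 0,"z": 0}
  grip: 0
  newtons: 20

```text
invalid input
```

Call:
play_rows:
  commands:
    - {"x": 40,"y": -23,"z": 0,"spin": 0}
    - {"x": 40,"y": -23,"z": 0,"spin": 0}
    - {"x": 40,"y": -23,"z": 0,"spin": 0}
    - {"x": 40,"y": -23,"z": 0,"spin": 0}
    - {"x": 40,"y": -23,"z": 0,"spin": 0}
    - {"x": 40,"y": -23,"z": 0,"spin": 0}
    - {"x": 40,"y": -23,"z": 0,"spin": 0}
    - {"x": 40,"y": -23,"z": 0,"spin": 0}
  grip: 0
  newtons: 20

```text
time: 1.6
position: [0.4857, -0.2566, 0.222]
tool_rot: [0.976, 0.217, 0.001, 0.005]
ft_force: [0.5, -0.3, 0.0]
grip_width: 0.0308
```

```bash
cat > d.py <<'E'
from h import *
from scipy.spatial.transform import Rotation as R
o=robot.get_obs(); b=np.array([.5645,-.1318,.087])
print(o["time"],o["position"],o["tool_rot"].round(4),o["ft_force"].round(2),o["grip_width"])
print(R.from_quat(o["tool_rot"]).inv().apply(b-o["position"])*1000)
E
python3 d.py
```

```text
1.6 [ 0.48568841 -0.25660278  0.22204718] [9.762e-01 2.169e-01 7.000e-04 4.600e-03] [ 0.51 -0.26  0.05] 0.03084850351365967
[124.33368673 -80.94019203 134.21833276]
```

Call:
play_rows:
  commands:
    - {"x": 40,"y": -26,"z": 0,"spin": 0}
    - {"x": 40,"y": -26,"z": 10,"spin": 0}
    - {"x": 30,"y": -20,"z": 20,"spin": 0}
    - {"x": 0,"y": 0,"z": 0,"spin": 0}
    - {"x": 0,"y": 0,"z": 0,"spin": 0}

```text
time: 2.1
position: [0.5612, -0.1355, 0.1921]
tool_rot: [0.975, 0.221, 0.003, 0.006]
ft_force: [0.7, 0.1, -0.2]
grip_width: 0.0011
```

```bash
python3 d.py
```

```text
2.1 [ 0.56123235 -0.13547493  0.19214793] [0.9752 0.2211 0.0033 0.0061] [ 0.73  0.13 -0.19] 0.0010730857932011817
[  4.13215931  -3.30540551 105.12977198]
```

Call:
play_rows:
  commands:
    - {"x": 4,"y": -2,"z": 30,"spin": 0}
    - {"x": 0,"y": 0,"z": 30,"spin": 0}
    - {"x": 0,"y": 0,"z": 25,"spin": 0}
    - {"x": 0,"y": 0,"z": 0,"spin": 0}
    - {"x": 0,"y": 0,"z": 0,"spin": 0}

```text
time: 2.6
position: [0.5665, -0.1397, 0.1091]
tool_rot: [0.976, 0.218, 0.006, 0.009]
ft_force: [0.0, -0.0, -0.3]
grip_width: 0.0008
```

```bash
python3 d.py
python3 - <<'E'
from h import *
for n,s in (("top",np.s_[155:275,355:495]),("side",np.s_[240:420,300:500])):
    c=cams.camera(n); save(n+"1.png",cv2.resize(c["img"][s],None,fx=3,fy=3,interpolation=cv2.INTER_CUBIC))
E
```

```text
2.6 [ 0.56646434 -0.13968982  0.10914583] [0.9758 0.2183 0.0064 0.0093] [ 0.03 -0.01 -0.32] 0.0008092637361182241
[ 1.39907681 -8.43835862 21.98596442]
```

View pics/side1.png

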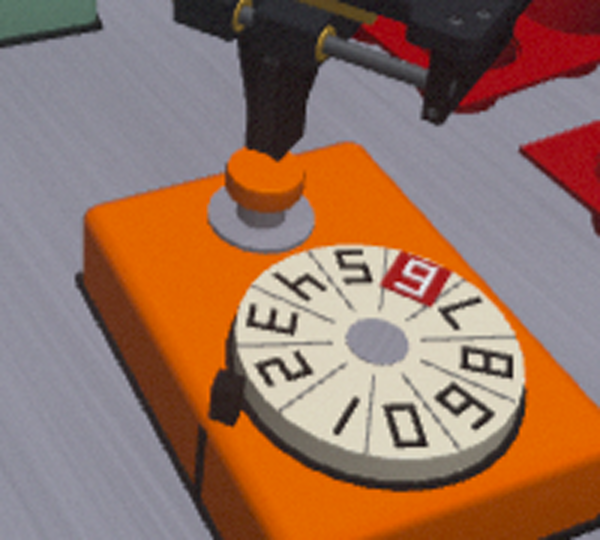

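View pics/top1.png

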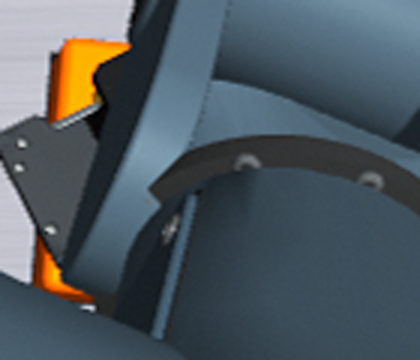

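Call:
play_rows:
  commands:
    - {"x": 1,"y": -8,"z": 0,"spin": 0}
    - {"x": 0,"y": 0,"z": 10,"spin": 0}
    - {"x": 0,"y": 0,"z": 0,"spin": 0}

```text
time: 3.0
position: [0.5659, -0.1326, 0.1025]
tool_rot: [0.976, 0.218, 0.009, 0.012]
ft_force: [-0.1, -0.7, -0.1]
grip_width: 0.0003
```

```bash
python3 d.py
```

```text
3.0 [ 0.56587759 -0.13264866  0.10249373] [0.9758 0.2181 0.0095 0.0116] [-0.08 -0.71 -0.06] 0.0002685098493851565
[-1.09366596 -1.76742084 15.43870567]
```

Call:
play_rows:
  commands:
    - {"x": -1,"y": -1,"z": 18,"spin": 0}
    - {"x": 0,"y": 0,"z": 9,"spin": 0}
    - {"x": 0,"y": 0,"z": 3,"spin": 0}

```text
time: 3.3
position: [0.5669, -0.1327, 0.0752]
tool_rot: [0.976, 0.219, 0.011, 0.013]
ft_force: [-5.6, -1.9, 23.1]
grip_width: 0.0002
```

```bash
python3 d.py
```

```text
3.3 [ 0.56690184 -0.13265208  0.07515434] [0.9756 0.2188 0.0112 0.0129] [-5.57 -1.87 23.15] 0.00019363733332416382
[ -1.61624094  -1.43976611 -11.92180643]
```

Call:
play_rows:
  commands:
    - {"x": 1,"y": 0,"z": -20,"spin": 0}
    - {"x": 0,"y": 0,"z": -6,"spin": 0}
    - {"x": 0,"y": 0,"z": 0,"spin": 0}

```text
time: 3.6
position: [0.5674, -0.1318, 0.1019]
tool_rot: [0.976, 0.219, 0.011, 0.013]
ft_force: [-0.1, -0.7, -1.1]
grip_width: 0.0004
```

```bash
python3 d.py
python3 - <<'E'
from h import *
for n,s in (("side",np.s_[240:420,300:500]),):
    c=cams.camera(n); save(n+"2.png",cv2.resize(c["img"][s],None,fx=3,fy=3,interpolation=cv2.INTER_CUBIC))
E
```

```text
3.6 [ 0.56743602 -0.1317934   0.10189549] [0.9756 0.2191 0.0111 0.0131] [-0.09 -0.74 -1.07] 0.00039155886153397987
[-2.89440725 -1.70188709 14.80614569]
```

View pics/side2.png

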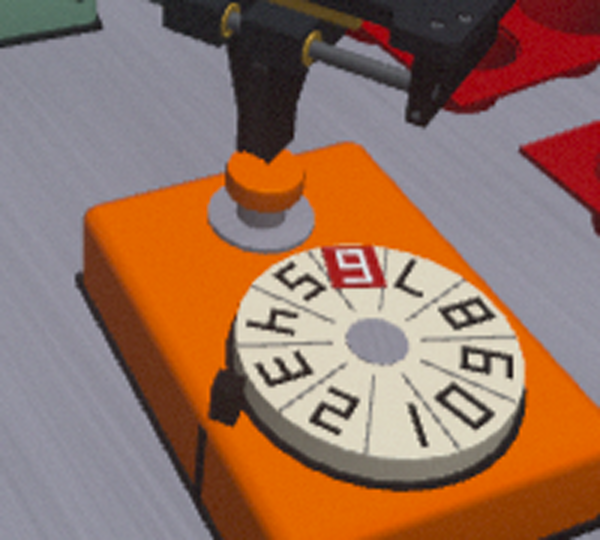

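The first press worked: the 3 is now at the pointer (crop about 285,370) and the button is up. Second press, the same way.

Call:
play_rows:
  commands:
    - {"x": -3,"y": -2,"z": 17,"spin": 0}
    - {"x": 0,"y": 0,"z": 9,"spin": 0}
    - {"x": 0,"y": 0,"z": 3,"spin": 0}

```text
time: 3.95
position: [0.5656, -0.132, 0.0749]
tool_rot: [0.975, 0.219, 0.012, 0.014]
ft_force: [-8.4, -1.6, 37.3]
grip_width: 0.0004
```

```bash
python3 d.py
```

```text
3.95 [ 0.56557992 -0.13195669  0.07491338] [0.9755 0.2193 0.012  0.0137] [-8.44 -1.61 37.28] 0.00037056180353585986
[ -0.69939828  -0.21639824 -12.11367724]
```

Call:
play_rows:
  commands:
    - {"x": 0,"y": 0,"z": -20,"spin": 0}
    - {"x": 0,"y": 0,"z": -6,"spin": 0}
    - {"x": 0,"y": 0,"z": 0,"spin": 0}

```text
time: 4.25
position: [0.5643, -0.1314, 0.1005]
tool_rot: [0.975, 0.219, 0.011, 0.013]
ft_force: [0.0, -0.0, 0.1]
grip_width: 0.0004
```

```bash
python3 d.py
python3 - <<'E'
from h import *
for n,s in (("side",np.s_[240:420,300:500]),):
    c=cams.camera(n); save(n+"3.png",cv2.resize(c["img"][s],None,fx=3,fy=3,interpolation=cv2.INTER_CUBIC))
E
```

```text
4.25 [ 0.56430263 -0.13141674  0.10048104] [0.9755 0.2193 0.011  0.0132] [ 0.03 -0.05  0.12] 0.0004064727993537269
[-0.1976316   0.0170852  13.48646851]
```

View pics/side3.png

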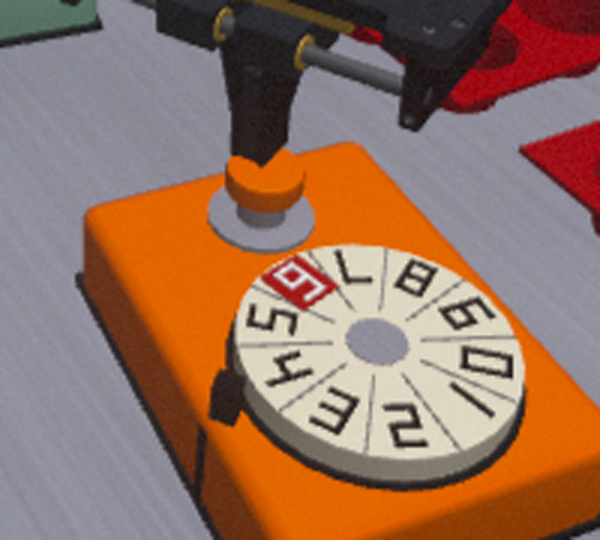

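The 4 is at the pointer (crop about 290,370). That leaves two presses, and I'll make this one a little gentler.

Call:
play_rows:
  commands:
    - {"x": 0,"y": 0,"z": 15,"spin": 0}
    - {"x": 0,"y": 0,"z": 9,"spin": 0}
    - {"x": 0,"y": 0,"z": 2,"spin": 0}

```text
time: 4.6
position: [0.5657, -0.1316, 0.075]
tool_rot: [0.976, 0.219, 0.011, 0.013]
ft_force: [-6.9, -4.0, 31.0]
grip_width: 0.0006
```

```bash
python3 d.py
```

```text
4.6 [ 0.56566141 -0.13156433  0.07504004] [0.9755 0.2192 0.0114 0.013 ] [-6.87 -3.97 31.  ] 0.0005718647103799367
[ -0.9534132    0.07950523 -11.9803924 ]
```

Call:
play_rows:
  commands:
    - {"x": 0,"y": 0,"z": -20,"spin": 0}
    - {"x": 0,"y": 0,"z": -6,"spin": 0}
    - {"x": 0,"y": 0,"z": 0,"spin": 0}

```text
time: 4.9
position: [0.5638, -0.1309, 0.0993]
tool_rot: [0.976, 0.219, 0.01, 0.012]
ft_force: [0.8, 1.2, -0.4]
grip_width: 0.0003
```

```bash
python3 d.py
python3 - <<'E'
from h import *
for n,s in (("side",np.s_[240:420,300:500]),):
    c=cams.camera(n); save(n+"4.png",cv2.resize(c["img"][s],None,fx=3,fy=3,interpolation=cv2.INTER_CUBIC))
E
```

```text
4.9 [ 0.56382733 -0.13086182  0.09931552] [0.9755 0.2192 0.0096 0.012 ] [ 0.77  1.2  -0.39] 0.000260665311280478
[ 0.03918399  0.79551182 12.34384141]
```

View pics/side4.png

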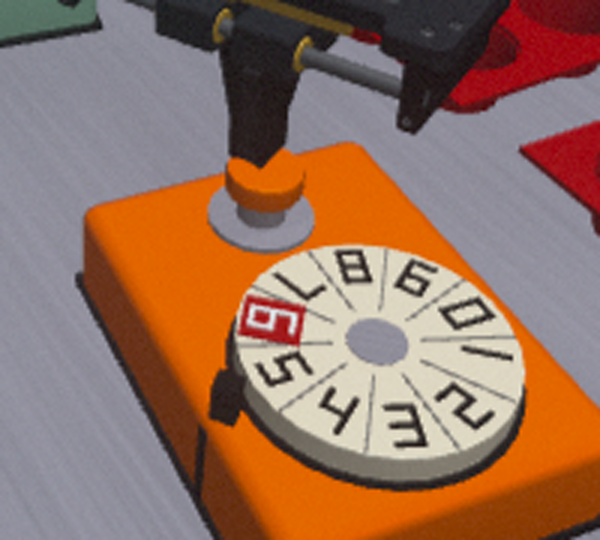

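The 5 is at the pointer (crop about 285,370), so one press is left.

Call:
play_rows:
  commands:
    - {"x": 0,"y": 0,"z": 14,"spin": 0}
    - {"x": 0,"y": 0,"z": 9,"spin": 0}
    - {"x": 0,"y": 0,"z": 2,"spin": 0}

```text
time: 5.25
position: [0.565, -0.131, 0.0748]
tool_rot: [0.976, 0.219, 0.01, 0.012]
ft_force: [-9.4, 0.2, 45.0]
grip_width: 0.0003
```

```bash
python3 d.py
```

```text
5.25 [ 0.56503506 -0.1309511   0.07482971] [0.9756 0.2189 0.01   0.0117] [-9.44  0.2  44.97] 0.00029511063628504333
[ -0.67041816   0.86899353 -12.16216881]
```

Call:
play_rows:
  commands:
    - {"x": 0,"y": 0,"z": -20,"spin": 0}
    - {"x": 0,"y": 0,"z": -30,"spin": 0}
    - {"x": 0,"y": 0,"z": -40,"spin": 0}
    - {"x": 0,"y": 0,"z": -40,"spin": 0}
    - {"x": -40,"y": 20,"z": 0,"spin": 0}
    - {"x": -40,"y": 20,"z": 0,"spin": 0}
    - {"x": -40,"y": 20,"z": 0,"spin": 0}
    - {"x": -40,"y": 20,"z": 0,"spin": 0}

```text
time: 6.05
position: [0.4485, -0.2678, 0.1965]
tool_rot: [0.974, 0.225, 0.003, 0.006]
ft_force: [0.6, -0.6, 0.3]
grip_width: 0.0007
```

Call:
play_rows:
  commands:
    - {"x": -40,"y": 22,"z": 0,"spin": 0}
    - {"x": -40,"y": 22,"z": 0,"spin": 0}
    - {"x": -40,"y": 22,"z": 0,"spin": 0}
    - {"x": -40,"y": 22,"z": 0,"spin": 0}
    - {"x": 0,"y": 0,"z": 0,"spin": 0}
    - {"x": 0,"y": 0,"z": 0,"spin": 0}
    - {"x": 0,"y": 0,"z": 0,"spin": 0}

```text
time: 6.75
position: [0.3313, -0.4223, 0.183]
tool_rot: [0.975, 0.221, -0.0, -0.004]
ft_force: [0.6, -0.1, 0.3]
grip_width: 0.0004
```

```bash
python3 d.py
python3 - <<'E'
from h import *
for n in ("side","top"):
    c=cams.camera(n); save(n+"5.png",c["img"])
save("topz5.png",cv2.resize(c["img"][155:275,355:495],None,fx=4,fy=4,interpolation=cv2.INTER_CUBIC))
E
```

```text
6.75 [ 0.33134733 -0.42233323  0.18299961] [ 9.754e-01  2.206e-01 -3.000e-04 -3.900e-03] [ 0.55 -0.11  0.25] 0.0003856972033537304
[ 335.37498682 -161.18294677   97.61827802]
```

View pics/side5.png

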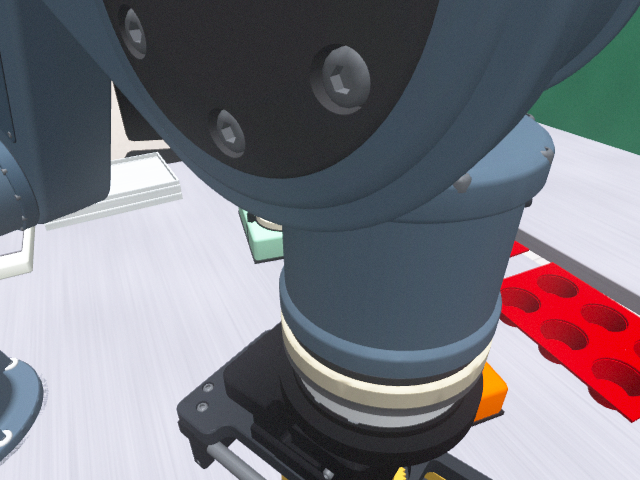

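View pics/top5.png

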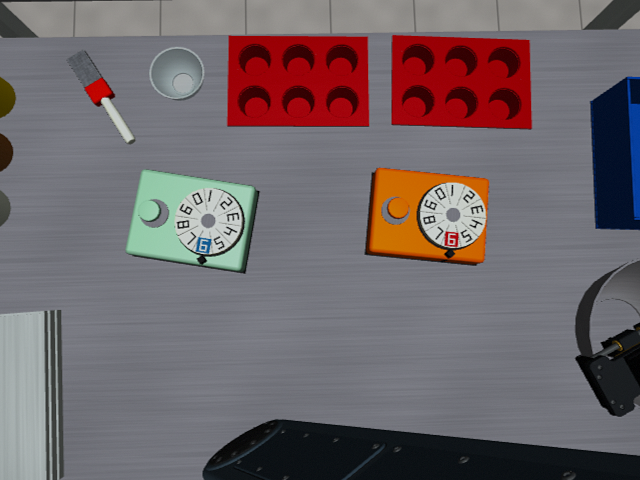

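View pics/topz5.png

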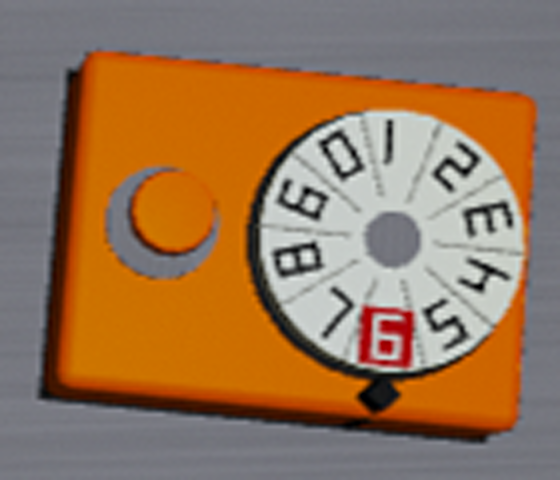

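The red 6 is at the pointer (top image, about 452,240), and the button is up. The mint counter looks unchanged. The hand is near the grey bowl, so I'll lift it a little before handing in.

Call:
play_rows:
  commands:
    - {"x": 0,"y": 0,"z": -30,"spin": 0}
    - {"x": 0,"y": 0,"z": -30,"spin": 0}
    - {"x": 0,"y": 0,"z": 0,"spin": 0}
    - {"x": 0,"y": 0,"z": 0,"spin": 0}

```text
time: 7.25
position: [0.3351, -0.4159, 0.2433]
tool_rot: [0.974, 0.226, -0.001, -0.007]
ft_force: [-0.2, -0.1, -1.4]
grip_width: 0.0011
```

```bash
python3 d.py; python3 -c "
from rig import robot
print(robot.hand_in())"
```

```text
7.25 [ 0.33507433 -0.41592039  0.24328649] [ 9.742e-01  2.257e-01 -7.000e-04 -6.800e-03] [-0.23 -0.05 -1.35] 0.0010898316434953832
[ 330.70583716 -152.15679123  158.95899997]
the job is handed in; nothing more can be done
None
```

The orange counter started with the 2 at the pointer. I pressed its button fully down and let it up four times with the shut fingertips, and the red 6 now stands at the black pointer. I then lifted the arm clear and handed in at about 7.3 s.

- **Checks during the presses:** each press reached the hard stop, with the tip at about 75 mm. The side camera showed 3, 4 and 5 in turn after the first three presses.
- **Final check:** the last top picture shows the red 6 at the pointer with the orange button up. The mint counter still shows its blue 6, as at the start, and I did not touch it. I lifted the hand another 60 mm after that picture and took no new one.
- **What was less clean:**
  - **Force:** the fingertips pushed harder at the stop than needed. The wrist's vertical force at the end of each press read 23, 37, 31 and 45 N. That is well under the 120 N wrist limit. The last reading is above 40 N, but it was the fingertips on the button, not the arm or the gripper's body.
  - **Tilt:** the tool drifted up to about 2° off vertical, with no visible effect.

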